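# Clamp a heat-sinked board in the bench vise

## Robot

A 6-joint arm with a two-finger parallel gripper is mounted at the origin on the work surface. World frame = base frame: x ahead of the robot, y to its left, z up, the work surface at z = 0. Lengths are in m, angles in rad, forces in N, time in s.
With the tool pointing down it reaches from about 0.225 to 0.875 m from the base axis. Payload 3.4 kg.
Tool frame: the origin (TCP) lies at the very end of the fingers, on their centre line; the grasp point (between the pads) lies 19 mm behind it; z points along the fingers, y is the direction in which the jaws open and shut (so a half turn about z gives the same grasp; the last joint's range is limited). The gripper opens to 85 mm and grips with 20 to 120 N. Pads are 22 mm wide; open, the fingers measure 114 mm over their backs; the gripper's body (76 mm by 85 mm) begins 54 mm behind the grasp point. The pads swing forward as they close: fully open they stand 13 mm farther back than shut.
Start: joints at [-1.282, 0.276, 1.505, -0, 1.361, -0.121], TCP at [0.229, -0.527, 0.207] pointing down, gripper open.
Joint ranges: [-2.89, 2.89], [-0.75, 2.08], [0.22, 2.7], [-1.18, 4.32], [0.11, 2.71], [-2.7, 2.7]. Speed limits (rad/s): [2.57, 2.57, 3.14, 3.14, 3.14, 3.14].

## Interface

Orientations are given as a unit quaternion [w, x, y, z].
In Python, from rig import manip, eyes gives the robot as it stands. The module is installed in compiled form; this text tells all that it offers.
- The arm moves only by the tool servo_tool, never from a script. Its argument "deltas" is one flat list of numbers, 6 for each row, row after row: the shift along the tool's x, y, z in cm, then the turn, a rotation vector about the tool's x, y, z in degrees. A call has 1 to 20 rows; each row shifts and turns the pose as measured when the row begins, along the tool's axes as they then stand; what a row does not reach is not made up. A row lasts 1/10 s, in which the tool goes at most 50 mm and 8.59 degrees, less where a joint would pass 70% of its speed; a pose out of reach is approached as far as the arm can. A call with a gripper value outside its range is refused whole. "jaw" is the finger opening in cm, from 0 to 8.54, set as the call begins (left out, the last holds). The fingers move at their own pace and stop on an object; "grip_force" is the grip in N (left out, the last holds). Time passes only in rows, so rows that do not move let the fingers close. It gives the time, the measured TCP pose, the force and the opening at its end, in the units of the state.
- manip.get_state(): the state, without advancing time (a new reading comes with each control period).
- eyes.get_image(name): name is "scene" or "top" or "wrist"; returns (picture, depth): 384x512x3 uint8, red, green, blue; 384x512 float32, m along the optical axis (not along the pixel's ray), 0 where there is no reading.
- eyes.get_calibration(name): a dict with "camera_matrix" (3x3 intrinsics, pixels), "rvec" (rotation vector, rad) and "tvec" (3), from world to camera coordinates, as OpenCV has them. Camera axes: x right, y down, z forward; pixel columns grow to the right and rows downward; lengths in m; the calibration is good to about 2 mm. A picture is of the moment at which its call begins: read the wrist's pose just before it. get_calibration takes no time and is no camera call; for the wrist camera it gives the pose at the moment of the call.
- manip.sign_off(): hands the job in, once; it reports no verdict.
The state is a dict: "clock": time; "qpos": joint angles; "qd": joint speeds; "effort": joint torques, N m; "position": TCP position; "ee_rot": TCP orientation; "contact_force": force on the tool from outside, world axes, zero at the start; "moment": the same for the moment, N m; "width": finger opening in m.
Only numpy, scipy, OpenCV 4.12 (cv2) and the standard library are available. Lean on these libraries where they do the work, as an engineer would, in place of code of your own. Each camera call takes 0.05 s, during which the arm holds its last target.

## Task

On the vise bed, slide the small heat-sinked circuit board away from the robot, without lifting it, until its end is flush against the end stop. Then turn the vise's crank clockwise until the jaw holds the board firmly and squarely against the far jaw, but do not overtighten it. Move the jaw only by its crank, not by pushing on the jaw; then let go, and leave the other things on the bench where they are.

Things in the scene. Friction and masses are not known exactly. Their poses are not given: they have to be found in the camera images.
- vise: Grey rack-and-pinion vise bolted to the bench. Origin on the bench, under the bed. x: across the bed, roughly away from the robot; y: the jaw's travel, from the crank end to the far jaw; z up. Flat bed x -70..60, y -160..160 mm, top 20 mm above the bench. Housing under the crank: x -35..35, y -150..-90, top z 48. The crank turns about the vertical line x 0, y -120 mm.
- stop_face (a point): End stop: steel bar on the bed, 16 mm high, flat face looking to the vise's -x. This point: middle of that face, at the bed's top; the vise's x 45, y 62.5 mm; face 75 mm long along y. With the board flush against it, the board's origin is at the vise's x = 10 mm. Far jaw: block 26 mm high (x -30..42); its face is somewhere at y 90..110 and is sprung, yielding 1 mm per 8 N, up to 9 mm.
- jaw: Sliding steel jaw, 72 mm wide (x -30..42), 24 mm high above the bed (top 44 mm above the bench), axes as the vise. Origin: on its gripping face (looking to +y, to the far jaw) at the bed's top; its body reaches 42 mm to -y. It slides to +y 8 mm per radian of crank. Not to be pushed directly.
- crank (a joint): Crank angle, rad, 0..10.6, starts in 0..2.5; grows clockwise from above, closing the jaw; 4 to 10 rad to go. Drag at the knob about 5 N turning, 1-4 N paused (a brake; it holds the crank where it is left). When the board meets the far jaw, the knob force rises 1 N per 6 N of grip, about 10 N per rad. A rise of 3 to 5 N over the drag is a firm grip (20-30 N); above 9 N is overtight.
- knob_mid (a point): On the axis of the crank's black upright knob, 91.5 mm above the bench, at the middle of its graspable part. Knob: cylinder 19 mm in diameter, 66 to 110 mm above the bench, spinning freely on its pin 50 mm from the crank's axis. The steel crank arm under it has its top 66 mm above the bench.
- board: Workpiece: small green circuit board on a finned aluminium heat sink, 70 mm (its x) by 46 mm (its y); heat sink 18 mm high, parts on top up to 28 mm; about 0.16 kg. Lies loose and a little crooked on the bed between the jaws, 15 to 42 mm short of the stop. Origin: centre of its underside.
- wash_bottle: Bystander: clear plastic bottle, 52 mm in diameter, 130 mm tall, upright beyond the crank end of the vise. Origin: centre of its underside.
- solder_spool: Bystander: grey spool standing on its flange, 54 mm in diameter, 38 mm tall. Origin: centre of its underside.
- tip_tin: Bystander: small brass bowl, 50 mm in diameter, 28 mm tall. Origin: centre of its underside.
- tweezers: Bystander: steel tweezers lying flat, 125 mm long, 7 mm high. Origin: about the middle, underside.
- screwdriver: Bystander: screwdriver with a grey handle lying flat along its x, 160 mm long. Origin: near the middle, underside.
- part_tray: Bystander: grey divided parts tray, 90 x 120 x 22 mm high, open on top. Origin: centre of its underside.

How it is judged:
On the way, in this order (a step that is already met when the one before it is completed fails the run):
1. the board has been slid against the end stop (x of board in the frame of vise above 0.0075 m and contact force between board and jaw below 1 N), for 0.2 s.
2. the jaw, cranked closed, holds the board firmly (contact force between jaw and board above 10 N), for 0.2 s.
At the end, for the whole second after the job is handed in: The board lies on the bed, its end within 3.5 mm of the stop, square to the vise within 0.05 rad, gripped by the sliding jaw with more than 8 N and at rest; the crank stands still (contact force between jaw and board above 8 N and x of board in the frame of vise above 0.0065 m and z of board in the frame of vise below 0.024 m and angle between the x axis of board and the x axis of vise, either way round below 0.05 rad and linear speed of board below 0.01 m/s and velocity of joint crank between -0.1 and 0.1 rad/s); the robot touches nothing.
It fails at once if the board is overtightened (jaw force above 60 N) (contact force between jaw and board above 60 N).
It fails at once if the robot pushes the jaw directly (above 4 N) (contact force between any of the arm, the fingers and jaw above 4 N).
It fails at once if the board is lifted or tipped (more than 10 mm off the bed, or 0.25 rad) (z of board in the frame of vise above 0.03 m or angle between board's own z axis and vertical above 0.25 rad).
It fails at once if another thing on the bench is moved by more than 20 mm (distance of any of wash_bottle, solder_spool, tip_tin, tweezers, screwdriver, part_tray from where it was at the start of the episode above 0.02 m).
It also fails if it takes over 69 s, if anything falls off the work surface, if the arm or the gripper's body presses on something with over 40 N, if the wrist force passes 120 N, or if a joint passes its speed limit or range.

## Working session

There is one attempt and no reset: what is moved stays moved. The work goes in short steps, Python scripts to look and compute and a tool call to move; the robot and the scene stay as the last step left them, time stands still between calls to the robot, and variables do not carry over. Pictures are saved under pics/ and viewed, and the job is handed in when it is done.

Besides the shell and the picture viewer there is one more tool, called after "Call:" as name(argument=value, ...), one argument or row to a line, values as JSON. servo_tool: Moves the arm, as the interface text tells. Its arguments: {"type":"object","properties":{"deltas":{"type":"array","items":{"type":"number"}},"jaw":{"type":"number"},"grip_force":{"type":"number"}},"required":["deltas"]}

```bash
mkdir -p pics; cat > h.py <<'E'
import numpy as np, cv2
from rig import manip, eyes
def shot(n,f):
    im,d=eyes.get_image(n); c=eyes.get_calibration(n)
    cv2.imwrite(f'pics/{f}.png',cv2.cvtColor(im,cv2.COLOR_RGB2BGR)); np.savez(f'pics/{f}.npz',im=im,d=d,K=c['camera_matrix'],r=c['rvec'],t=c['tvec'])
def load(f):
    z=np.load(f'pics/{f}.npz'); R=cv2.Rodrigues(z['r'].reshape(3))[0]; return z['im'],z['d'],z['K'],R,z['t'].reshape(3)
def ray(f,u,v,h):
    im,d,K,R,t=load(f); o=-R.T@t; w=R.T@np.linalg.inv(K)@np.array([u,v,1.]); return o+w*(h-o[2])/w[2]
def cloud(f):
    im,d,K,R,t=load(f); v,u=np.mgrid[:384,:512]
    p=np.stack([(u-K[0,2])/K[0,0]*d,(v-K[1,2])/K[1,1]*d,d],-1); return (p-t)@R
E
python3 - <<'E'
from h import *
print(manip.get_state())
shot('top','t0');shot('scene','s0')
for f in('t0','s0'):
    im,d,K,R,t=load(f);print(K,-R.T@t)
E
```

```text
{'clock': 0.0, 'qpos': array([-1.28199136e+00,  2.76601546e-01,  1.50615205e+00,  1.97145419e-05,
        1.36067627e+00, -1.20991412e-01]), 'qd': array([-0.0004792 ,  0.00037954, -0.00027828, -0.00027128, -0.0013582 ,
       -0.00152368]), 'effort': array([-2.59512208e-04, -4.16775084e+01, -2.45800138e+01, -2.51852071e-04,
        1.09458243e-02, -5.25949044e-07]), 'position': array([ 0.22893518, -0.52683525,  0.20602847]), 'ee_rot': array([-9.16181438e-04,  9.79081711e-01,  2.03465374e-01, -6.73821436e-05]), 'contact_force': array([-0.22384842,  0.09698927, -0.81651108]), 'moment': array([ 0.04540912, -0.03626172,  0.01508286]), 'width': 0.0855810976443767}
[[404.87510267   0.         252.78829981]
 [  0.         404.87510267 188.04704074]
 [  0.           0.           1.        ]] [0.47299951 0.0692391  0.91525076]
[[433.99888042   0.         259.33880916]
 [  0.         433.99888042 192.47673348]
 [  0.           0.           1.        ]] [1.12124417 0.45055557 0.80221674]
```

View pics/t0.png

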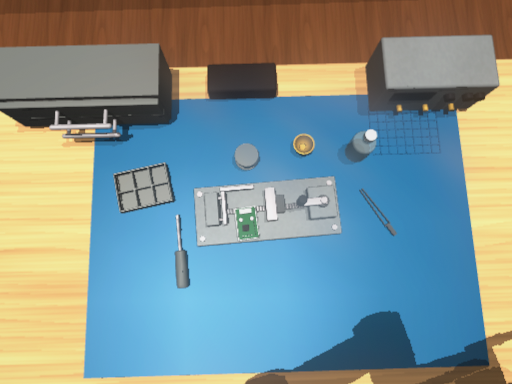

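View pics/s0.png

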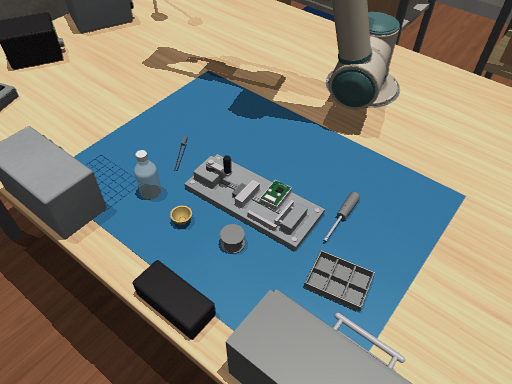

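```bash
python3 - <<'E'
from h import *
im,d,K,R,t=load('t0')
c=im[165:260,180:355];cv2.imwrite('pics/t0c.png',cv2.cvtColor(cv2.resize(c,None,fx=4.5,fy=4.5,interpolation=cv2.INTER_CUBIC),cv2.COLOR_RGB2BGR))
im2=load('s0')[0];c=im2[145:250,180:330];cv2.imwrite('pics/s0c.png',cv2.cvtColor(cv2.resize(c,None,fx=5,fy=5,interpolation=cv2.INTER_CUBIC),cv2.COLOR_RGB2BGR))
P=cloud('t0')
hsv=cv2.cvtColor(im,cv2.COLOR_RGB2HSV)
m=((hsv[...,0]>95)&(hsv[...,0]<115)&(hsv[...,1]>120))
print('mat z',np.median(P[...,2][m]))
# bed: grey, non-blue, bed region
reg=np.zeros((384,512),bool);reg[165:260,180:355]=1
bed=reg&~m&(P[...,2]>.012)
cs,_=cv2.findContours(bed.astype(np.uint8),cv2.RETR_EXTERNAL,cv2.CHAIN_APPROX_NONE)
k=max(cs,key=cv2.contourArea);r=cv2.minAreaRect(k);print(r);
for b in cv2.boxPoints(r):print(b,ray('t0',*b,.02))
g=reg&(hsv[...,0]>45)&(hsv[...,0]<85)&(hsv[...,1]>90)
v,u=np.nonzero(g);print('green',len(u),np.median(P[g],0))
cs,_=cv2.findContours(g.astype(np.uint8),cv2.RETR_EXTERNAL,cv2.CHAIN_APPROX_NONE)
k=max(cs,key=cv2.contourArea);r=cv2.minAreaRect(k);print(r)
for b in cv2.boxPoints(r):print(b,ray('t0',*b,.04))
E
```

```text
mat z 0.0007584993687819313
((266.54876708984375, 211.0609893798828), (58.08515548706055, 144.71475219726562), 85.03025817871094)
[191.94746 188.39589] [0.6471007  0.19871464 0.02      ]
[336.11816 175.8593 ] [ 0.66644567 -0.12767193  0.02      ]
[341.1501  233.72609] [ 0.53567766 -0.12982664  0.02      ]
[196.97937 246.26268] [0.51771602 0.187914   0.02      ]
green 295 [0.56183466 0.07462715 0.03965492]
((246.76165771484375, 222.91888427734375), (28.508886337280273, 17.834943771362305), 82.23483276367188)
[236.      210.00002] [0.59248114 0.10002871 0.04      ]
[253.67139 207.59029] [0.59663975 0.06139524 0.04      ]
[257.52332 235.83775] [0.53508946 0.0549615  0.04      ]
[239.85193 238.24748] [0.53106005 0.09310078 0.04      ]
```

View pics/t0c.png

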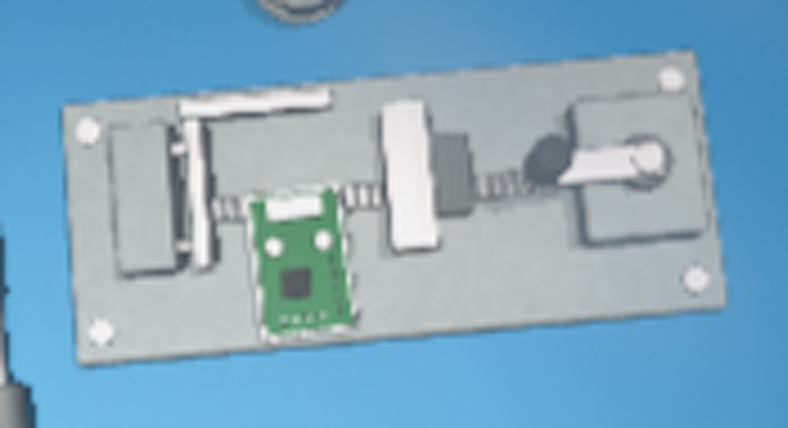

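View pics/s0c.png

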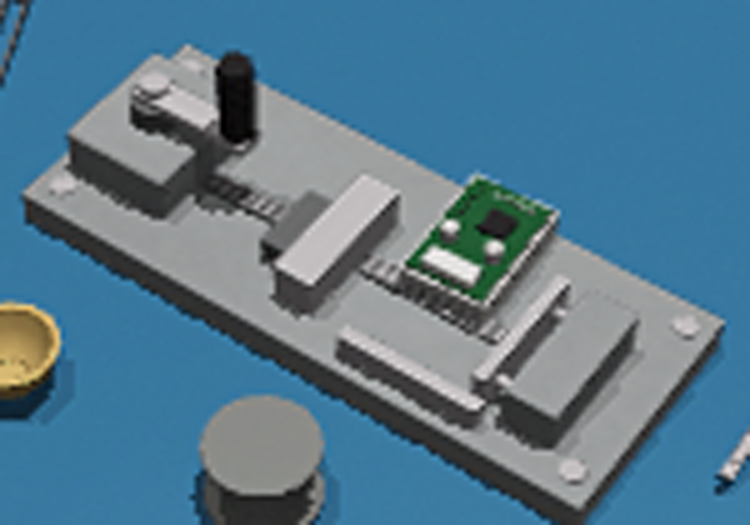

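```bash
cat > v.py <<'E'
from h import *
def c(x,y,s=4.5,x0=180,y0=165): return ((x+.5)/s-.5+x0,(y+.5)/s-.5+y0)
def fit(A,B): # B=R A+t 2D
    A=np.array(A,float);B=np.array(B,float);a=A.mean(0);b=B.mean(0);H=(A-a).T@(B-b)
    th=np.arctan2(H[0,1]-H[1,0],H[0,0]+H[1,1]);R=np.array([[np.cos(th),-np.sin(th)],[np.sin(th),np.cos(th)]])
    return th,R,b-R@a,(A-a)@R.T+b-B
E
python3 - <<'E'
from v import *
V=np.array([(60,160),(60,-160),(-70,-160),(-70,160)])/1e3
px=[c(63,105),c(694,52),c(725,305),c(80,363)]
W=np.array([ray('t0',*p,.02)[:2] for p in px]);th,R,t,e=fit(V,W);print('top',th,t,e*1e3)
cs=lambda x,y:c(x,y,5,180,145)
# scene corners z=.02: bottom-left corner(25,197)->(60,-160); (580,505)->(60,160); (722,323)->(-70,160); (190,45)->(-70,-160)
px2=[cs(580,503),cs(25,197),cs(190,45),cs(722,323)]
W2=np.array([ray('s0',*p,.02)[:2] for p in px2]);th2,R2,t2,e2=fit(V,W2);print('scene',th2,t2,e2*1e3)
T=(t+t2)/2;TH=(th+th2)/2
np.savez('vise.npz',t=T,th=TH)
R=np.array([[np.cos(TH),-np.sin(TH)],[np.sin(TH),np.cos(TH)]])
inv=lambda w:(R.T@(np.array(w)[:2]-T)*1e3).round(1)
# board top corners: pcb height? from depth
P=cloud('t0')
for n,p in [('b TL',(250,202)),('TR',(338,187)),('BR',(353,325)),('BL',(263,338))]:
    print(n,inv(ray('t0',*c(*p),.0395)))
cs_=[('far-top',(405,270)),('',(490,302)),('',(558,208)),('',(475,177))]
for n,p in cs_: print('scene board',inv(ray('s0',*cs(*p),.0395)))
print('jaw face top',inv(ray('t0',*c(384,102),.044)),inv(ray('t0',*c(390,248),.044)))
print('farjaw face',inv(ray('t0',*c(205,120),.046)),inv(ray('t0',*c(211,265),.046)))
print('stop',inv(ray('t0',*c(180,115),.036)),inv(ray('t0',*c(330,106),.036)))
print('knob top scene',inv(ray('s0',*cs(235,60),.110)))
print('knob top topview',inv(ray('t0',*c(550,155),.110)))
print('tcp in vise',inv([.229,-.527]))
# depth checks
def z(u,v):
    return P[int(round(v)),int(round(u))].round(4)
print(z(*c(300,250)),z(*c(550,155)),z(*c(410,180)),z(*c(300,320)))
# black knob cloud
im,d,K,Rr,tt=load('s0');P2=cloud('s0');m=np.zeros((384,512),bool);m[150:180,215:240]=1;m&=(im.max(-1)<60)&(P2[...,2]>.06)
q=P2[m];print(len(q),np.median(q,0),q[:,2].max(),inv(np.median(q,0)))
E
```

```text
top 0.05772323446342604 [0.59808674 0.03289921] [[ 0.7307397   1.12211707]
 [ 1.33205295 -0.92552314]
 [-1.20702856 -1.78205979]
 [-0.8557641   1.58546586]]
scene 0.06119266322007033 [0.59727299 0.0308799 ] [[ 2.75364215  3.07256282]
 [-0.06403452 -2.74346712]
 [ 0.26988393 -1.70573072]
 [-2.95949156  1.37663502]]
b TL [ 0.2 70.1]
TR [ 3.7 26.9]
BR [-63.3  25.8]
BL [-65.6  69.2]
scene board [ 5. 28.]
scene board [-1.8 70.5]
scene board [-68.9  65.1]
scene board [-62.8  22. ]
jaw face top [42.7  1. ] [-28.6   4.8]
farjaw face [41.2 88.4] [-29.3  90.9]
stop [ 46.6 100.9] [44.6 27.2]
knob top scene [ -3.5 -73.7]
knob top topview [ -0.5 -67.5]
tcp in vise [-401.2 -536. ]
[0.473  0.0692 0.9153] [ 0.6012 -0.0357  0.111 ] [0.6007 0.0236 0.0437] [0.5356 0.0798 0.0383]
125 [ 0.60696005 -0.03503153  0.09663018] 0.8022167364046429 [  5.3 -67.4]
```

Call:
servo_tool(
  deltas=[0,0,0,0,0,6.7,0,0,0,0,0,6.7,0,0,0,0,0,6.6,2,-4,0,0,0,0,2.1,-4.2,0,0,0,0,2.1,-4.2,0,0,0,0,2.1,-4.2,0,0,0,0,2.1,-4.2,0,0,0,0,2.1,-4.2,0,0,0,0,2.1,-4.2,0,0,0,0,2.1,-4.2,0,0,0,0,2.1,-4.2,0,0,0,0,2.1,-4.2,0,0,0,0,2.1,-4.2,0,0,0,0],
  jaw=1.5,
  grip_force=40,
)

```text
clock: 1.5
position: [0.442, -0.0443, 0.2019]
ee_rot: [-0.004, 1.0, 0.016, -0.002]
contact_force: [0.7, -1.1, 0.3]
width: 0.0149
```

```bash
cat > st.py <<'E'
from v import *
from scipy.spatial.transform import Rotation as Ro
z=np.load('vise.npz');T=z['t'];TH=float(z['th']);R=np.array([[np.cos(TH),-np.sin(TH)],[np.sin(TH),np.cos(TH)]])
def stt():
    s=manip.get_state();q=s['ee_rot'];M=Ro.from_quat(q,scalar_first=True).as_matrix()
    print('clock',round(s['clock'],2),'vise mm',(R.T@(s['position'][:2]-T)*1e3).round(1),'z',(s['position'][2]*1e3).round(1),'yaw-rel deg',np.degrees(np.arctan2(M[1,0],M[0,0])-TH).round(2),'tilt',M[:2,2].round(4),'F vise',(R.T@s['contact_force'][:2]).round(2),s['contact_force'][2].round(2),'w',round(s['width'],4),'q6',s['qpos'][5].round(2))
if __name__=='__main__': print(T,TH); stt()
E
python3 st.py
```

```text
[0.59767987 0.03188955] 0.05945794884174818
clock 1.5 vise mm [-159.9  -66.8] z 201.9 yaw-rel deg -1.56 tilt [-0.0033  0.0071] F vise [ 0.61 -1.12] 0.29 w 0.0149 q6 1.27
```

Call:
servo_tool(
  deltas=[1.6,-3.5,1,0,0,-1.5,1.6,-3.5,2,0,0,0,1.6,-3.5,3,0,0,0,0.9,-1,3,0,0,0,0,0,2,0,0,0,0,0,0,0,0,0],
)

```text
clock: 2.1
position: [0.4964, 0.0865, 0.0891]
ee_rot: [-0.004, 0.999, 0.035, 0.0]
contact_force: [-0.4, 0.0, 0.3]
width: 0.0147
```

```bash
python3 - <<'E'
from st import *
stt();shot('wrist','w1');shot('top','t1');stt()
E
```

```text
clock 2.1 vise mm [-97.9  60.5] z 89.1 yaw-rel deg 0.6 tilt [0.0005 0.0081] F vise [-0.43  0.06] 0.29 w 0.0147 q6 1.52
clock 2.2 vise mm [-95.7  59.7] z 91.7 yaw-rel deg 0.53 tilt [0.006  0.0082] F vise [-0.07 -0.31] 0.83 w 0.0153 q6 1.52
```

View pics/w1.png

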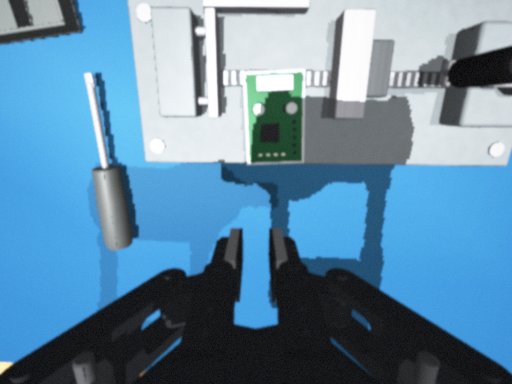

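```bash
python3 - <<'E'
from st import *
inv=lambda w:(R.T@(np.array(w)[:2]-T)*1e3).round(1)
for n,p,h in [('bed near-left',(146,161),.02),('bed near right',(511,164),.02),('board nl',(247,163),.039),('board nr',(301,163),.039),('board fl',(244,71),.039),('board fr',(304,69),.039),('jaw tl',(339,11),.044),('jaw bl',(336,117),.044),('far face bot',(218,117),.046),('far face top',(215,10),.046),('stop l',(204,10),.036),('stop r',(308,10),.036),('tip l',(240,230),.09),('tip r',(272,230),.09)]:
    print(n,inv(ray('w1',*p,h)))
E
```

```text
bed near-left [-69.1 159. ]
bed near right [ -68.  -165.7]
board nl [-66.1  67.9]
board nr [-65.6  23.6]
board fl [ 3.6 70.2]
board fr [ 5.4 25.5]
jaw tl [41.6  4.6]
jaw bl [-28.7  -0.2]
far face bot [-29.6  89.7]
far face top [40.9 89.6]
stop l [43.9 98.9]
stop r [44.5 24.6]
tip l [-102.4   70.7]
tip r [-102.1   48.9]
```

Call:
servo_tool(
  deltas=[0,1.3,2,0,0,0,0,0,2,0,0,0,0,0,1.7,0,0,0,0,0,0.5,0,0,0,0,0,0,0,0,0],
)

```text
clock: 2.7
position: [0.507, 0.0701, 0.0362]
ee_rot: [-0.003, 0.999, 0.032, 0.012]
contact_force: [0.8, 0.1, 0.0]
width: 0.0151
```

```bash
python3 st.py
```

```text
[0.59767987 0.03188955] 0.05945794884174818
clock 2.7 vise mm [-88.2  43.6] z 36.2 yaw-rel deg 0.29 tilt [0.0228 0.0075] F vise [0.79 0.05] 0.02 w 0.0151 q6 1.5
```

Call:
servo_tool(
  deltas=[0,-0.25,0.5,-0.4,-1.3,0,0,0,0.4,0,0,0,0,0,0,0,0,0],
)

```text
clock: 3.0
position: [0.5098, 0.0724, 0.0298]
ee_rot: [0.001, 0.999, 0.032, 0.003]
contact_force: [-0.5, 0.6, 0.6]
width: 0.015
```

```bash
python3 st.py
```

```text
[0.59767987 0.03188955] 0.05945794884174818
clock 3.0 vise mm [-85.4  45.7] z 29.8 yaw-rel deg 0.24 tilt [ 0.0052 -0.0016] F vise [-0.47  0.61] 0.57 w 0.015 q6 1.52
```

Call:
servo_tool(
  deltas=[0.5,0,0.2,0,0,0,0.5,0,0.1,0,0,0,0.5,0,0,0,0,0,0.5,0,0,0,0,0,0.5,0,0,0,0,0,0.5,0,0,0,0,0,0.5,0,0,0,0,0,0.3,0,0,0,0,0],
)

```text
clock: 3.8
position: [0.552, 0.0754, 0.0275]
ee_rot: [0.001, 0.999, 0.032, 0.004]
contact_force: [0.1, 0.1, 0.7]
width: 0.0153
```

```bash
python3 st.py
```

```text
[0.59767987 0.03188955] 0.05945794884174818
clock 3.8 vise mm [-43.   46.1] z 27.5 yaw-rel deg 0.27 tilt [ 0.0071 -0.0017] F vise [0.14 0.13] 0.7 w 0.0153 q6 1.52
```

Call:
servo_tool(
  deltas=[0.3,0,0,0,0,0,0.2,0,0,0,0,0],
)

```text
clock: 4.0
position: [0.5576, 0.0757, 0.0275]
ee_rot: [0.001, 0.999, 0.032, 0.003]
contact_force: [-0.0, -0.3, -0.2]
width: 0.0147
```

```bash
python3 - <<'E'
from st import *
stt();shot('wrist','w2');stt()
inv=lambda w:(R.T@(np.array(w)[:2]-T)*1e3).round(1)
E
```

```text
clock 4.0 vise mm [-37.4  46.1] z 27.5 yaw-rel deg 0.27 tilt [ 0.007  -0.0017] F vise [-0.02 -0.29] -0.22 w 0.0147 q6 1.52
clock 4.05 vise mm [-37.1  46.1] z 27.5 yaw-rel deg 0.27 tilt [ 0.0074 -0.0016] F vise [ 0.86 -0.17] -0.32 w 0.0153 q6 1.52
```

View pics/w2.png

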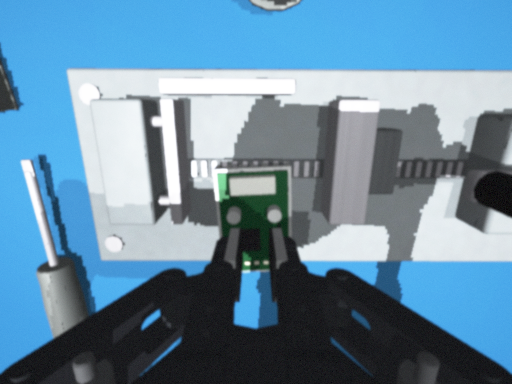

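```bash
python3 - <<'E'
from st import *
inv=lambda w:(R.T@(np.array(w)[:2]-T)*1e3).round(1)
for n,p,h in [('bed near-left',(103,261),.02),('bed far-left',(69,70),.02),('board fl',(215,168),.039),('board fr',(291,167),.039),('board near',(255,269),.039),('jaw tl',(339,102),.044),('far face bot',(186,221),.046),('stop l',(160,94),.036),('stop r',(295,94),.036),('tip',(256,230),.0275)]:
    print(n,inv(ray('w2',*p,h)))
im,d,K,Rr,t=load('w2');o=-Rr.T@t;print('cam',inv(o),o[2])
P=cloud('w2')
for u,v in [(230,235),(235,250),(225,260),(255,180),(256,260),(222,200),(240,233),(275,233)]: print(u,v,inv(P[v,u]),P[v,u,2].round(4))
print(cv2.projectPoints(np.array([0.5578,.0757,.0275]),cv2.Rodrigues(Rr)[0],t,K,None)[0])
shot('top','t2');shot('scene','s2')
for f,s,(y0,y1,x0,x1) in [('t2',5,(160,260,180,330)),('s2',5,(145,250,180,330))]:
    cc=load(f)[0][y0:y1,x0:x1];cv2.imwrite(f'pics/{f}c.png',cv2.cvtColor(cv2.resize(cc,None,fx=s,fy=s,interpolation=cv2.INTER_CUBIC),cv2.COLOR_RGB2BGR))
E
```

```text
bed near-left [-71.2 158. ]
bed far-left [ 58.2 158. ]
board fl [ 2.9 70.2]
board fr [ 3.7 25.3]
board near [-65.3  46.2]
jaw tl [40.2  1.8]
far face bot [-28.1  87.7]
stop l [44.1 99.7]
stop r [44.5 24.4]
tip [-42.4  45.6]
cam [36.3 46.7] 0.19649974934327208
230 235 [-27.   59.5] 0.0667
235 250 [-27.1  55.8] 0.0825
225 260 [-26.9  59.5] 0.0916
255 180 [-2.1 46.5] 0.0478
256 260 [-56.7  45.6] 0.042
222 200 [-16.4  66.4] 0.0409
240 233 [-27.   54.4] 0.0644
275 233 [-27.3  35.6] 0.0635
[[[255.33136269 222.96919189]]]
```

View pics/t2c.png

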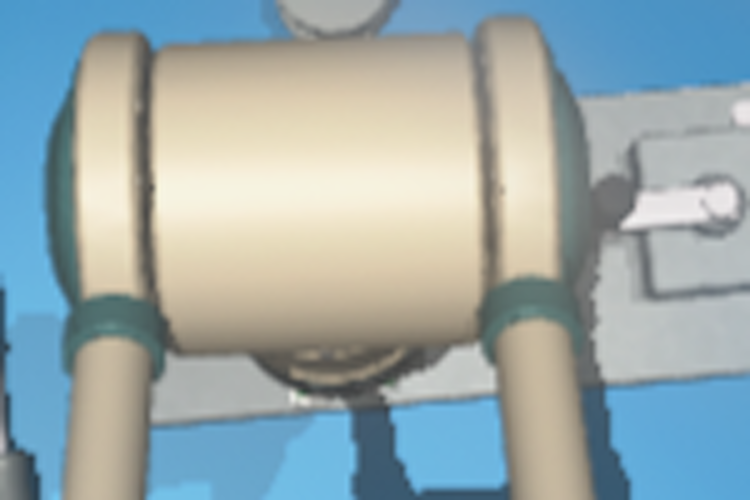

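View pics/s2c.png

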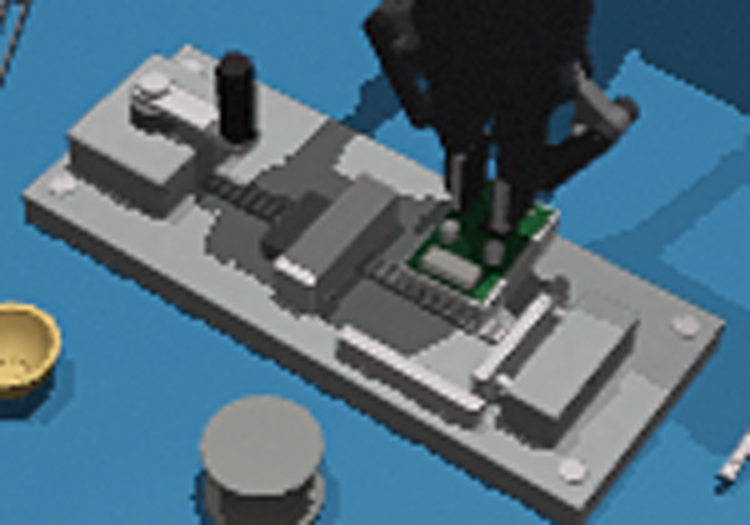

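```bash
python3 - <<'E'
from st import *
inv=lambda w:(R.T@(np.array(w)[:2]-T)*1e3).round(1)
for f in ('w1','w2'):
  P=cloud(f);im=load(f)[0]
  for u in (228,233,238,278):
   for v in (214,220,224,227,229,231,234): print(f,u,v,inv(P[v,u]),P[v,u,2].round(4),im[v,u])
st=manip.get_state();print(st['position'],st['qpos'])
E
```

```text
w1 228 214 [-125.6   88.4] 0.0037 [ 73 154 213]
w1 228 220 [-131.4   88.3] 0.0054 [ 73 152 214]
w1 228 224 [-136.9   88.7] 0.0029 [ 82 169 229]
w1 228 227 [-140.    88.7] 0.0034 [ 86 179 238]
w1 228 229 [-142.6   88.8] 0.0028 [ 80 174 235]
w1 228 231 [-144.9   88.9] 0.0027 [ 81 171 233]
w1 228 234 [-147.9   88.8] 0.0035 [ 78 159 222]
w1 233 214 [-125.9   83.4] 0.0026 [ 77 157 216]
w1 233 220 [-132.2   83.5] 0.0033 [ 83 170 230]
w1 233 224 [-137.2   83.6] 0.0021 [ 87 180 239]
w1 233 227 [-140.2   83.6] 0.003 [ 79 155 216]
w1 233 229 [-87.   72.5] 0.1216 [ 79  95 113]
w1 233 231 [-87.   72.3] 0.1243 [76 77 77]
w1 233 234 [-86.7  71.9] 0.1284 [77 78 78]
w1 238 214 [-125.6   78.3] 0.0034 [ 81 168 227]
w1 238 220 [-131.7   78.3] 0.0045 [ 83 177 238]
w1 238 224 [-137.    78.5] 0.0023 [ 86 180 238]
w1 238 227 [-139.9   78.4] 0.0034 [ 82 155 217]
w1 238 229 [-87.   69.7] 0.1215 [ 66  85 107]
w1 238 231 [-86.4  69.5] 0.1253 [68 70 71]
w1 238 234 [-86.5  69.2] 0.1288 [65 63 67]
w1 278 214 [-125.4   37.8] 0.0024 [ 41  85 120]
w1 278 220 [-131.5   37.6] 0.0036 [ 37  85 120]
w1 278 224 [-136.1   
[... 837 characters left out ...]
3] 0.0492 [103 105 107]
w2 238 220 [-25.7  56.3] 0.0498 [101 106 103]
w2 238 224 [-31.9  56.9] 0.0414 [25 51 32]
w2 238 227 [-34.4  57. ] 0.0404 [36 57 45]
w2 238 229 [-27.3  55.8] 0.0587 [66 71 70]
w2 238 231 [-26.6  55.5] 0.0628 [68 69 72]
w2 238 234 [-26.4  55.3] 0.0667 [68 69 70]
w2 278 214 [-22.5  32.9] 0.0481 [175 176 177]
w2 278 220 [-25.7  32.9] 0.0495 [144 149 147]
w2 278 224 [-31.3  32.2] 0.0425 [20 32 25]
w2 278 227 [-33.6  32.1] 0.0419 [46 49 48]
w2 278 229 [-27.2  33.7] 0.0588 [80 82 83]
w2 278 231 [-26.5  34. ] 0.0628 [85 87 88]
w2 278 234 [-26.9  34.2] 0.0656 [86 86 88]
[0.55719242 0.07571829 0.02742519] [ 0.01253073  0.41111017  1.79238827 -0.00214521  0.93146245  1.52040466]
```

```bash
python3 -c "
from h import *
im=load('w2')[0][150:290,180:340];cv2.imwrite('pics/w2c.png',cv2.cvtColor(cv2.resize(np.clip(im.astype(float)*1.8,0,255).astype(np.uint8),None,fx=4,fy=4,interpolation=cv2.INTER_CUBIC),cv2.COLOR_RGB2BGR))"
```

```text
(no output)
```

View pics/w2c.png

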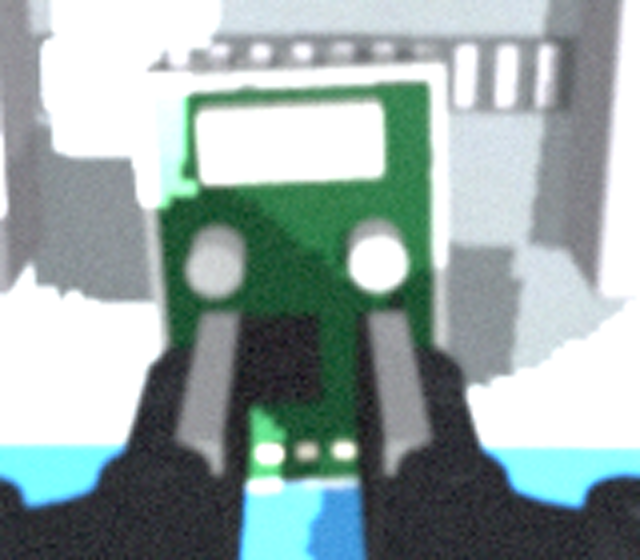

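```bash
python3 - <<'E'
from st import *
inv=lambda w:(R.T@(np.array(w)[:2]-T)*1e3).round(1)
P=cloud('s2');im=load('s2')[0]
for u in (270,272,276,280,283):
   for v in range(172,200,3): print(u,v,inv(P[v,u]),P[v,u,2].round(4),im[v,u])
E
```

```text
270 172 [-28.4  29.3] 0.1006 [18 16 20]
270 175 [-26.7  30.7] 0.0931 [20 20 19]
270 178 [-33.4  27. ] 0.0751 [52 50 50]
270 181 [-30.3  29.3] 0.0692 [62 62 62]
270 184 [-25.4  32.7] 0.0654 [101 101 101]
270 187 [-37.8  25.5] 0.0392 [ 5 28 12]
270 190 [-22.8  35.1] 0.0486 [134 132 130]
270 193 [-20.2  37.2] 0.0418 [45 55 47]
270 196 [-9.4 44.3] 0.0461 [148 145 140]
270 199 [-2.6 48.8] 0.045 [137 135 129]
272 172 [-26.6  35.6] 0.1059 [18 19 21]
272 175 [-32.9  32.2] 0.0888 [32 33 33]
272 178 [-26.1  36.8] 0.0875 [29 27 28]
272 181 [-27.7  36.3] 0.0758 [29 27 28]
272 184 [-27.5  36.8] 0.0662 [13 13 11]
272 187 [-25.9  38.3] 0.0583 [17 17 18]
272 190 [-33.3  34.2] 0.0383 [ 1 26 11]
272 193 [-23.3  40.7] 0.0412 [16 49 26]
272 196 [-15.6  45.8] 0.0412 [49 70 52]
272 199 [-3.7 53.5] 0.0471 [146 144 138]
276 172 [-44.   35.7] 0.0912 [20 16 16]
276 175 [-41.7  37.6] 0.0845 [18 17 16]
276 178 [-44.2  36.5] 0.0716 [20 23 25]
276 181 [-46.  36.] 0.0595 [20 20 19]
276 184 [-53.4  32.2] 0.0401 [ 6 32 17]
276 187 [-46.4  36.9] 0.0388 [ 7 31 16]
276 190 [-35.6  43.7] 0.0425 [13 11 10]
276 193 [-30.1
[... 202 characters left out ...]
57.3] 0.0998 [21 19 18]
280 181 [-25.7  58.3] 0.0914 [59 59 59]
280 184 [-28.7  57.2] 0.0781 [70 70 68]
280 187 [-28.2  58.1] 0.0689 [72 71 71]
280 190 [-29.   58.3] 0.0581 [73 72 71]
280 193 [-36.7  54.5] 0.038 [28 40 31]
280 196 [-26.9  60.7] 0.0406 [39 50 41]
280 199 [-19.6  65.4] 0.0401 [15 33 21]
283 172 [-23.1  65.6] 0.127 [18 20 20]
283 175 [-25.2  65.1] 0.1154 [21 22 23]
283 178 [-28.2  64. ] 0.1026 [17 17 19]
283 181 [-27.3  65.1] 0.0943 [23 22 24]
283 184 [-31.   63.7] 0.0802 [22 21 23]
283 187 [-31.4  64.1] 0.0699 [22 21 25]
283 190 [-45.8  56.8] 0.0417 [15 43 23]
283 193 [-38.1  61.7] 0.0414 [12 35 20]
283 196 [-30.4  66.6] 0.0413 [46 53 46]
283 199 [-27.4  69. ] 0.035 [76 75 74]
```

Call:
servo_tool(
  deltas=[-1.5,0,0,0,0,0,-1.5,0,0,0,0,0,-1.5,0,0,0,-0.4,0,-0.9,0,0,0,0,0,0,0,0,0,0,0],
)

```text
clock: 4.65
position: [0.5002, 0.0721, 0.027]
ee_rot: [0.001, 0.999, 0.032, -0.001]
contact_force: [0.7, -0.1, 0.4]
width: 0.0151
```

```bash
python3 st.py
```

```text
[0.59767987 0.03188955] 0.05945794884174818
clock 4.65 vise mm [-94.9  45.9] z 27.0 yaw-rel deg 0.27 tilt [-0.0015 -0.0022] F vise [ 0.74 -0.17] 0.36 w 0.0151 q6 1.52
```

Call:
servo_tool(
  deltas=[0,0,1,0,0,0,0,0,1,0,0,0,0,0,0.7,0,0,0,0,0,0.1,0,0,0],
)

```text
clock: 5.05
position: [0.5024, 0.072, -0.0031]
ee_rot: [0.001, 0.999, 0.032, 0.001]
contact_force: [0.0, -0.4, 0.2]
width: 0.0151
```

```bash
python3 - <<'E'
from st import *
inv=lambda w:(R.T@(np.array(w)[:2]-T)*1e3).round(1)
stt();shot('wrist','w3')
P=cloud('w3');im=load('w3')[0]
for u in (233,238,278):
   for v in (226,228,230,232,235): print(u,v,inv(P[v,u]),P[v,u,2].round(4))
E
```

```text
clock 5.05 vise mm [-92.8  45.7] z -3.1 yaw-rel deg 0.26 tilt [ 0.0016 -0.0021] F vise [-0.  -0.4] 0.2 w 0.0151 q6 1.52
233 226 [-92.9  60.4] 0.0019
233 228 [-82.6  58.3] 0.027
233 230 [-82.4  58. ] 0.03
233 232 [-82.5  57.8] 0.0325
233 235 [-82.6  57.6] 0.0357
238 226 [-92.7  57.1] 0.0023
238 228 [-82.3  55.4] 0.0277
238 230 [-82.5  55.3] 0.0299
238 232 [-82.5  55.1] 0.0324
238 235 [-82.7  55. ] 0.0356
278 226 [-92.5  30.9] 0.0024
278 228 [-82.3  33.2] 0.0275
278 230 [-82.5  33.4] 0.0298
278 232 [-82.3  33.6] 0.0325
278 235 [-81.8  34. ] 0.0371
```

View pics/w3.png

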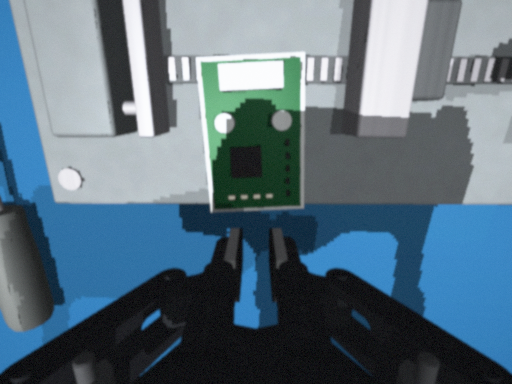

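Call:
servo_tool(
  deltas=[0.5,0,0,0,0,0,0.5,0,0,0,0,0,0.5,0,0,0,0,0,0.5,0,0,0,0,0,0.5,0,0,0,0,0,0.5,0,0,0,0,0,0.5,0,0,0,0,0,0.5,0,0,0,0,0,0.5,0,0,0,0,0],
)

```text
clock: 6.0
position: [0.5502, 0.0751, -0.0031]
ee_rot: [0.001, 0.999, 0.032, -0.001]
contact_force: [-1.4, -0.5, 0.5]
width: 0.0152
```

```bash
python3 st.py
```

```text
[0.59767987 0.03188955] 0.05945794884174818
clock 6.0 vise mm [-44.8  46. ] z -3.1 yaw-rel deg 0.26 tilt [-0.001  -0.0021] F vise [-1.44 -0.42] 0.46 w 0.0152 q6 1.52
```

Call:
servo_tool(
  deltas=[0.3,0,0,0,0,0,0.2,0,0,0,0,0,0.2,0,0,0,0,0],
)

```text
clock: 6.3
position: [0.558, 0.0756, -0.0031]
ee_rot: [0.001, 0.999, 0.032, -0.001]
contact_force: [-1.3, 0.2, 1.2]
width: 0.0153
```

```bash
python3 - <<'E'
from st import *
stt();shot('wrist','w4')
E
```

```text
clock 6.3 vise mm [-37.  46.] z -3.1 yaw-rel deg 0.27 tilt [-0.0015 -0.0022] F vise [-1.29  0.27] 1.18 w 0.0153 q6 1.52
```

View pics/w4.png

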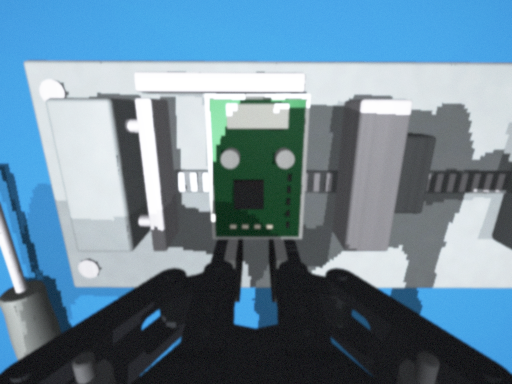

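Call:
servo_tool(
  deltas=[0.15,0,0,0,0,0,0.1,0,0,0,0,0],
)

```text
clock: 6.55
position: [0.559, 0.0757, -0.0032]
ee_rot: [0.001, 0.999, 0.032, -0.002]
contact_force: [-3.1, -0.9, 2.4]
width: 0.0149
```

```bash
python3 st.py
```

```text
[0.59767987 0.03188955] 0.05945794884174818
clock 6.55 vise mm [-36.  46.] z -3.2 yaw-rel deg 0.27 tilt [-0.0047 -0.0024] F vise [-3.13 -0.71] 2.44 w 0.0149 q6 1.52
```

Call:
servo_tool(
  deltas=[0.2,0,0,0,0,0,0.2,0,0,0,0,0],
)

```text
clock: 6.75
position: [0.5587, 0.0757, -0.0034]
ee_rot: [0.001, 0.999, 0.032, -0.007]
contact_force: [-5.7, 0.3, 4.6]
width: 0.0151
```

```bash
python3 - <<'E'
from st import *
stt();shot('wrist','w5')
E
```

```text
clock 6.75 vise mm [-36.3  46.1] z -3.4 yaw-rel deg 0.29 tilt [-0.013 -0.003] F vise [-5.7   0.63] 4.63 w 0.0151 q6 1.52
```

View pics/w5.png

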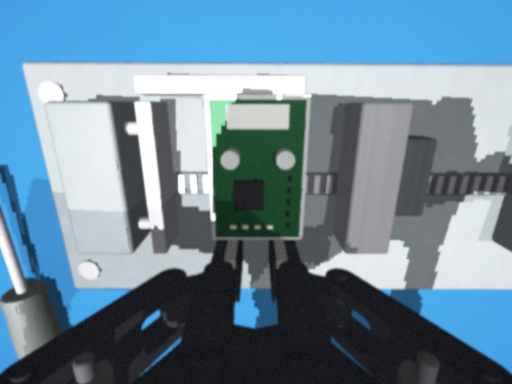

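Call:
servo_tool(
  deltas=[-1,0,0,0,0,0,-1.5,0,0,0,0,0,-2,0,-1,0,-0.5,0,0,0,-4,0,0,0,0,2,-4,0,0,0,0,4,-4,0,0,0,0,4,0,0,0,0,0,1.5,0,0,0,0,0,0,0,0,0,0],
)

```text
clock: 7.7
position: [0.5285, -0.0412, 0.1294]
ee_rot: [0.003, 0.999, 0.034, 0.0]
contact_force: [-0.6, -0.2, 0.1]
width: 0.0148
```

```bash
python3 - <<'E'
from st import *
stt();shot('wrist','w6');stt()
E
```

```text
clock 7.7 vise mm [-73.4 -68.8] z 129.4 yaw-rel deg 0.44 tilt [ 0.0012 -0.0069] F vise [-0.58 -0.17] 0.1 w 0.0148 q6 1.3
clock 7.75 vise mm [-73.9 -67.8] z 129.0 yaw-rel deg 0.48 tilt [-0.0001 -0.0062] F vise [0.18 0.67] 0.29 w 0.015 q6 1.3
```

View pics/w6.png

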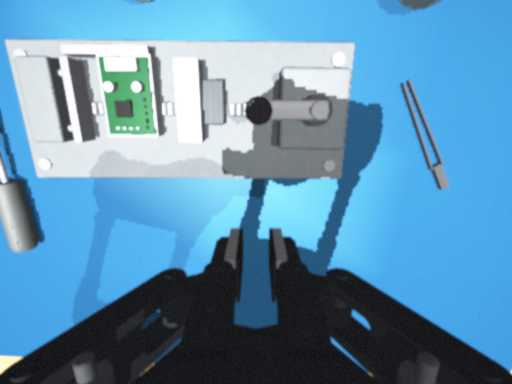

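```bash
python3 - <<'E'
from st import *
inv=lambda w:(R.T@(np.array(w)[:2]-T)*1e3).round(1)
im=load('w6')[0]
m=(im.max(-1)<60).astype(np.uint8);m[:85]=0;m[135:]=0;m[:,:235]=0;m[:,285:]=0
n,l,s,ce=cv2.connectedComponentsWithStats(m);i=1+s[1:,4].argmax();print(s[i],ce[i])
print('knob top',inv(ray('w6',*ce[i],.110)),'as .09',inv(ray('w6',*ce[i],.09)))
P=cloud('w6');q=P[l==i];q=q[q[:,2]>.1];print(len(q),inv(q.mean(0)),np.median(q[:,2]))
for n,p,h in [('pivot',(319,109),.07),('bed nl',(38,178),.02),('bed nr',(344,178),.02),('bed fr',(353,43),.02),('bfl',(97,54),.039),('bfr',(152,50),.039),('bnl',(104,138),.039),('bnr',(157,135),.039),('stop face',(60,52),.036),('jaw face',(174,58),.044),('jaw face n',(177,142),.044)]: print(n,inv(ray('w6',*p,h)))
o=load('w6');print(inv(-o[3].T@o[4]))
E
```

```text
[247  98  24  26 475] [258.95789474 110.79789474]
knob top [ -1.7 -69.7] as .09 [ -1.9 -70.1]
475 [ -1.7 -69.7] 0.1113903446656051
pivot [  -0.4 -118.7]
bed nl [-72.5 159.7]
bed nr [ -70.2 -162.2]
bed fr [  57.5 -157. ]
bfl [43.  68.8]
bfr [46.6 21.3]
bnl [-28.3  73.9]
bnr [-25.2  24. ]
stop face [ 44.7 102. ]
jaw face [39.7  1.6]
jaw face n [-30.9   4.5]
[  0.8 -66.2]
```

```bash
python3 - <<'E'
from st import *
inv=lambda w:(R.T@(np.array(w)[:2]-T)*1e3).round(1)
print('cap',inv(ray('t0',370,136,.13)),'spool',inv(ray('t0',247,155,.038)),'tin',inv(ray('t0',304,145,.028)))
P=cloud('w6');print(P[109,319],P[109,290])
stt()
E
```

```text
cap [ 112.9 -216.8] spool [120.7  33.7] tin [135.5 -97.8]
[ 0.60432256 -0.08630088  0.07145442] [ 0.60274998 -0.06385384  0.06621114]
clock 7.75 vise mm [-73.9 -67.8] z 129.0 yaw-rel deg 0.48 tilt [-0.0001 -0.0062] F vise [0.18 0.67] 0.29 w 0.015 q6 1.3
```

Call:
servo_tool(
  deltas=[2,0.1,0,0.4,0,0,2.5,0.1,0,0,0,0,2.2,0,0,0,0,0,0.3,0,0,0,0,0,0,0,0,0,0,0],
  jaw=4,
)

```text
clock: 8.25
position: [0.5973, -0.0311, 0.1264]
ee_rot: [-0.003, 0.999, 0.035, -0.002]
contact_force: [0.2, -0.4, -0.4]
width: 0.0401
```

```bash
python3 st.py
```

```text
[0.59767987 0.03188955] 0.05945794884174818
clock 8.25 vise mm [ -4.1 -62.9] z 126.4 yaw-rel deg 0.64 tilt [-0.0035  0.005 ] F vise [ 0.16 -0.44] -0.38 w 0.0401 q6 1.33
```

Call:
servo_tool(
  deltas=[0.25,0.7,0,-0.3,0,0,0,0,0,0,0,0,0,0,0,0,0,0],
)

```text
clock: 8.55
position: [0.5973, -0.0368, 0.1256]
ee_rot: [-0.0, 0.999, 0.036, -0.003]
contact_force: [0.3, -0.6, 0.8]
width: 0.0401
```

```bash
python3 - <<'E'
from st import *
stt();shot('wrist','w7')
E
```

```text
clock 8.55 vise mm [ -4.4 -68.6] z 125.6 yaw-rel deg 0.73 tilt [-0.0068 -0.    ] F vise [ 0.26 -0.57] 0.85 w 0.0401 q6 1.32
```

View pics/w7.png

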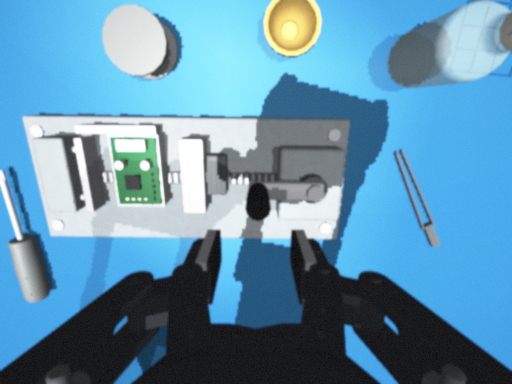

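Call:
servo_tool(
  deltas=[0.25,0.1,1.5,0,0.4,0,0,0,2,0,0,0,0,0,2,0,0,0,0,0,1.4,0,0,0,0,0,0.5,0,0,0],
)

```text
clock: 9.1
position: [0.5999, -0.0386, 0.0524]
ee_rot: [0.0, 0.999, 0.035, 0.003]
contact_force: [-0.2, -0.9, -0.5]
width: 0.0407
```

```bash
python3 - <<'E'
from st import *
stt();shot('wrist','w8')
E
```

```text
clock 9.1 vise mm [ -1.9 -70.5] z 52.4 yaw-rel deg 0.64 tilt [ 0.0059 -0.0005] F vise [-0.21 -0.92] -0.45 w 0.0407 q6 1.32
```

View pics/w8.png

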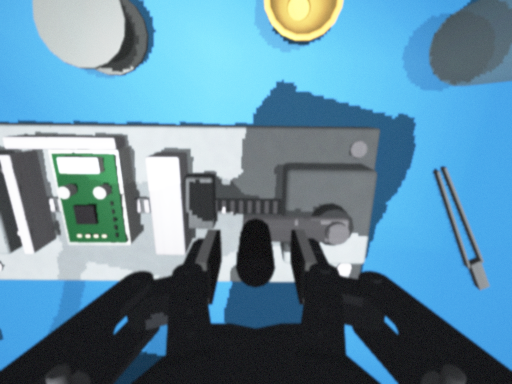

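Call:
servo_tool(
  deltas=[0,0,0.4,0,-0.3,0,0,0,0,0,0,0,0,0,0,0,0,0,0,0,0,0,0,0,0,0,0,0,0,0],
  jaw=0,
  grip_force=40,
)

```text
clock: 9.65
position: [0.5998, -0.0384, 0.0484]
ee_rot: [0.0, 0.999, 0.035, 0.0]
contact_force: [0.4, 1.5, -5.7]
width: 0.018
```

```bash
python3 st.py
```

```text
[0.59767987 0.03188955] 0.05945794884174818
clock 9.65 vise mm [ -2.1 -70.3] z 48.4 yaw-rel deg 0.63 tilt [ 0.0001 -0.0004] F vise [0.51 1.5 ] -5.66 w 0.018 q6 1.32
```

Call:
servo_tool(
  deltas=[0.6,0.01,0,0,0,0,0.59,0.08,0,0,0,0,0.58,0.15,0,0,0,0,0.56,0.22,0,0,0,0,0.53,0.29,0,0,0,0],
)

```text
clock: 10.15
position: [0.6205, -0.0416, 0.0484]
ee_rot: [-0.002, 0.999, 0.035, -0.01]
contact_force: [-4.5, 2.9, -0.9]
width: 0.0178
```

```bash
cat > cr.py <<'E'
from st import *
import sys
def info():
    s=manip.get_state();p=R.T@(s['position'][:2]-T)*1e3;F=R.T@s['contact_force'][:2]
    d=p-np.array([0,-120]);ph=np.arctan2(d[0],d[1]);r=np.hypot(*d)
    tg=np.array([np.cos(ph),-np.sin(ph)]);rd=d/r
    print('t',round(s['clock'],2),'p',p.round(1),'z',(s['position'][2]*1e3).round(1),'phi',ph.round(3),'r',r.round(1),'Ft',(F@tg).round(2),'Fr',(F@rd).round(2),'Fz',s['contact_force'][2].round(1),'w',round(s['width'],4))
    stt()
    return ph,r
ph,r=info()
n=int(sys.argv[1]) if len(sys.argv)>1 else 10; st=float(sys.argv[2]) if len(sys.argv)>2 else .14
rows=[]
a=ph; rr=r
for i in range(n):
    b=a+st; r2=rr+(50-rr)*.0
    rows+= [round(.1*rr*(np.sin(b)-np.sin(a)),2),round(-.1*rr*(np.cos(b)-np.cos(a)),2)]; a=b
print('\n'.join(f'{rows[2*i]}, {rows[2*i+1]}, 0,0,0,0,' for i in range(n)))
E
python3 cr.py
```

```text
t 10.15 p [ 18.4 -74.7] z 48.4 phi 0.387 r 48.9 Ft -5.14 Fr 1.3 Fz -0.9 w 0.0178
clock 10.15 vise mm [ 18.4 -74.7] z 48.4 yaw-rel deg 0.66 tilt [-0.0193  0.0033] F vise [-4.27  3.14] -0.9 w 0.0178 q6 1.32
0.61, 0.3, 0,0,0,0,
0.57, 0.38, 0,0,0,0,
0.51, 0.46, 0,0,0,0,
0.44, 0.53, 0,0,0,0,
0.36, 0.58, 0,0,0,0,
0.27, 0.63, 0,0,0,0,
0.18, 0.66, 0,0,0,0,
0.09, 0.68, 0,0,0,0,
-0.0, 0.68, 0,0,0,0,
-0.1, 0.68, 0,0,0,0,
```

Call:
servo_tool(
  deltas=[0.63,0.3,0,0,0.4,0,0.59,0.37,0,0,0.4,0,0.55,0.43,0,0,0.4,0,0.49,0.5,0,0,0.3,0,0.43,0.55,0,0,0.3,0,0.37,0.6,0,0,0.2,0,0.3,0.63,0,0,0.2,0,0.22,0.66,0,0,0,0,0.14,0.68,0,0,0,0],
)

```text
clock: 11.05
position: [0.6516, -0.0768, 0.0483]
ee_rot: [-0.011, 0.999, 0.037, -0.003]
contact_force: [-2.7, 5.3, 0.1]
width: 0.018
```

```bash
python3 cr.py 1
```

```text
t 11.05 p [  47.4 -111.7] z 48.3 phi 1.397 r 48.1 Ft -5.78 Fr -1.44 Fz 0.1 w 0.018
clock 11.05 vise mm [  47.4 -111.7] z 48.3 yaw-rel deg 0.78 tilt [-0.007   0.0216] F vise [-2.41  5.44] 0.06 w 0.018 q6 1.25
0.07, 0.67, 0,0,0,0,
```

Call:
servo_tool(
  deltas=[0.08,0.7,0,-0.4,0.1,0,0,0.7,0,-0.4,0,0,-0.08,0.7,0,-0.4,0,0,-0.16,0.68,0,-0.4,0,0,-0.23,0.66,0,-0.4,0,0,-0.31,0.63,0,-0.3,-0.1,0,-0.38,0.59,0,-0.3,-0.2,0,-0.45,0.54,0,-0.3,-0.2,0,-0.5,0.49,0,-0.2,-0.2,0,-0.56,0.42,0,-0.2,-0.2,0],
)

```text
clock: 12.05
position: [0.6411, -0.1205, 0.0485]
ee_rot: [0.002, 0.999, 0.034, -0.001]
contact_force: [4.9, 2.6, -5.9]
width: 0.018
```

```bash
python3 cr.py 1
```

```text
t 12.05 p [  34.3 -154.7] z 48.5 phi 2.363 r 48.8 Ft -5.2 Fr 1.92 Fz -5.9 w 0.018
clock 12.05 vise mm [  34.3 -154.7] z 48.5 yaw-rel deg 0.45 tilt [-0.0012 -0.0042] F vise [5.05 2.29] -5.92 w 0.018 q6 1.22
-0.52, 0.44, 0,0,0,0,
```

Call:
servo_tool(
  deltas=[-0.53,0.46,0,0,-0.2,0,-0.57,0.4,0,0,-0.2,0,-0.62,0.33,0,0,-0.2,0,-0.65,0.26,0,0,-0.3,0,-0.68,0.18,0,0,-0.3,0,-0.69,0.11,0,0,-0.3,0,-0.7,0.02,0,0,-0.3,0,-0.7,-0.05,0,0,-0.3,0,-0.69,-0.14,0,0,-0.3,0,-0.67,-0.21,0,0,-0.3,0],
)

```text
clock: 13.05
position: [0.6122, -0.1374, 0.0487]
ee_rot: [0.004, 0.999, 0.032, 0.008]
contact_force: [6.2, -4.0, -9.1]
width: 0.0178
```

```bash
python3 cr.py 1
```

```text
t 13.05 p [   4.4 -169.8] z 48.7 phi 3.053 r 50.0 Ft -5.5 Fr 4.84 Fz -9.1 w 0.0178
clock 13.05 vise mm [   4.4 -169.8] z 48.7 yaw-rel deg 0.23 tilt [ 0.0155 -0.0067] F vise [ 5.91 -4.33] -9.14 w 0.0178 q6 1.18
-0.7, 0.01, 0,0,0,0,
```

Call:
servo_tool(
  deltas=[-0.7,0.04,0,0.1,-0.5,0,-0.7,-0.03,0,0.1,-0.5,0,-0.69,-0.11,0,0.1,-0.5,0,-0.67,-0.19,0,0.1,-0.4,0,-0.65,-0.26,0,0.1,-0.4,0,-0.62,-0.33,0,0.1,-0.3,0,-0.58,-0.39,0,0.1,-0.3,0,-0.53,-0.46,0,0.2,-0.2,0,-0.48,-0.51,0,0.2,-0.2,0],
)

```text
clock: 13.95
position: [0.5866, -0.1355, 0.0487]
ee_rot: [0.01, 0.999, 0.032, 0.006]
contact_force: [1.5, -9.8, -8.5]
width: 0.0183
```

```bash
python3 cr.py 1; python3 -c "
from h import *
shot('wrist','w9')"
```

```text
t 13.95 p [ -21.  -166.4] z 48.7 phi -2.716 r 50.9 Ft -4.92 Fr 8.64 Fz -8.5 w 0.0183
clock 13.95 vise mm [ -21.  -166.4] z 48.7 yaw-rel deg 0.29 tilt [ 0.0131 -0.02  ] F vise [ 0.92 -9.9 ] -8.47 w 0.0183 q6 1.18
-0.63, -0.34, 0,0,0,0,
```

View pics/w9.png

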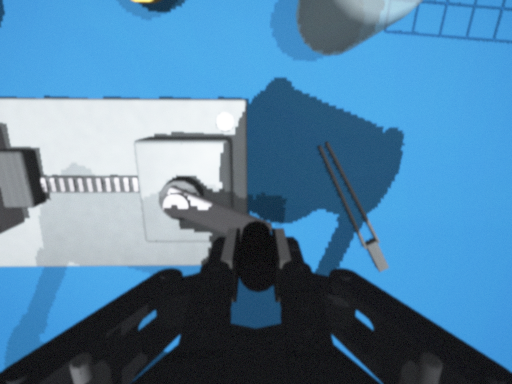

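Call:
servo_tool(
  deltas=[-0.67,-0.2,0,0.3,-0.5,0,-0.64,-0.28,0,0.3,-0.4,0,-0.6,-0.35,0,0.3,-0.3,0,-0.55,-0.42,0,0.3,-0.3,0,-0.5,-0.48,0,0.3,-0.2,0,-0.45,-0.53,0,0.3,-0.2,0,-0.38,-0.58,0,0.3,-0.1,0],
)

```text
clock: 14.7
position: [0.5673, -0.1228, 0.0485]
ee_rot: [0.004, 0.999, 0.033, 0.005]
contact_force: [-0.2, -7.7, -6.7]
width: 0.0182
```

```bash
python3 cr.py 1
```

```text
t 14.7 p [ -39.6 -152.6] z 48.5 phi -2.26 r 51.3 Ft -5.53 Fr 5.37 Fz -6.7 w 0.0182
clock 14.7 vise mm [ -39.6 -152.6] z 48.5 yaw-rel deg 0.32 tilt [ 0.0109 -0.0067] F vise [-0.62 -7.68] -6.74 w 0.0182 q6 1.18
-0.42, -0.58, 0,0,0,0,
```

Call:
servo_tool(
  deltas=[-0.49,-0.5,0,0.3,-0.4,0,-0.43,-0.55,0,0.3,-0.3,0,-0.37,-0.59,0,0.3,-0.2,0,-0.3,-0.63,0,0.3,-0.2,0,-0.23,-0.66,0,0.3,-0.1,0,-0.15,-0.68,0,0.3,0,0],
)

```text
clock: 15.3
position: [0.5554, -0.1028, 0.0484]
ee_rot: [0.001, 0.999, 0.035, 0.002]
contact_force: [-1.8, -6.1, -4.5]
width: 0.0181
```

```bash
python3 cr.py 1;  python3 - <<'E'
from h import *
shot('scene','s9')
cc=load('s9')[0][145:250,180:330];cv2.imwrite('pics/s9c.png',cv2.cvtColor(cv2.resize(cc,None,fx=5,fy=5,interpolation=cv2.INTER_CUBIC),cv2.COLOR_RGB2BGR))
E
```

```text
t 15.3 p [ -50.3 -131.9] z 48.4 phi -1.804 r 51.7 Ft -5.3 Fr 3.47 Fz -4.5 w 0.0181
clock 15.3 vise mm [ -50.3 -131.9] z 48.4 yaw-rel deg 0.61 tilt [ 0.0036 -0.002 ] F vise [-2.15 -5.96] -4.48 w 0.0181 q6 1.2
-0.12, -0.71, 0,0,0,0,
```

View pics/s9c.png

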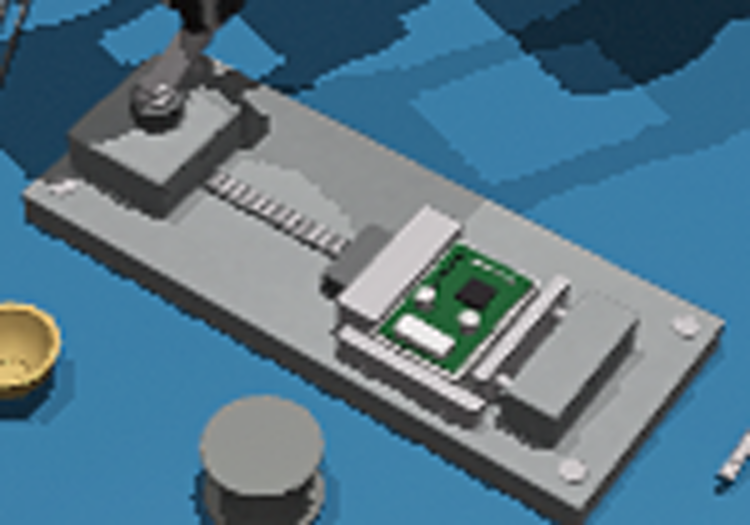

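Call:
servo_tool(
  deltas=[-0.19,-0.67,0,0.4,-0.1,0,-0.11,-0.69,0,0.4,0,0,-0.03,-0.7,0,0.4,0,0,0.05,-0.7,0,0.4,0,0],
)

```text
clock: 15.75
position: [0.5533, -0.084, 0.0484]
ee_rot: [-0.005, 0.999, 0.038, 0.002]
contact_force: [-2.4, -4.8, -3.7]
width: 0.0176
```

```bash
python3 cr.py 1
```

```text
t 15.75 p [ -51.2 -113.1] z 48.4 phi -1.437 r 51.7 Ft -4.93 Fr 2.03 Fz -3.7 w 0.0176
clock 15.75 vise mm [ -51.2 -113.1] z 48.4 yaw-rel deg 0.9 tilt [0.0026 0.0101] F vise [-2.67 -4.61] -3.66 w 0.0176 q6 1.21
0.15, -0.71, 0,0,0,0,
```

Call:
servo_tool(
  deltas=[0.1,-0.69,0,0,0,0,0.17,-0.67,0,0,0,0],
)

```text
clock: 15.95
position: [0.555, -0.0745, 0.0484]
ee_rot: [-0.001, 0.999, 0.039, 0.001]
contact_force: [-2.7, -5.1, -3.7]
width: 0.0184
```

```bash
python3 cr.py 1;  python3 - <<'E'
from h import *
shot('scene','s10')
cc=load('s10')[0][185:235,240:310];cv2.imwrite('pics/s10c.png',cv2.cvtColor(cv2.resize(cc,None,fx=10,fy=10,interpolation=cv2.INTER_CUBIC),cv2.COLOR_RGB2BGR))
E
```

```text
t 15.95 p [ -49.  -103.7] z 48.4 phi -1.249 r 51.6 Ft -5.63 Fr 1.29 Fz -3.7 w 0.0184
clock 15.95 vise mm [ -49.  -103.7] z 48.4 yaw-rel deg 1.03 tilt [0.0012 0.0024] F vise [-3.   -4.94] -3.73 w 0.0184 q6 1.23
0.28, -0.67, 0,0,0,0,
```

View pics/s10c.png

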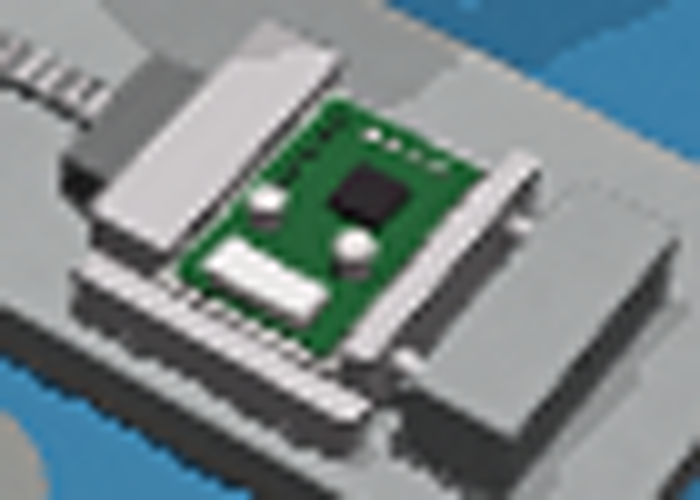

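Call:
servo_tool(
  deltas=[0.16,-0.58,0,0,0,0],
)

```text
clock: 16.1
position: [0.5567, -0.0696, 0.0485]
ee_rot: [0.0, 0.999, 0.039, 0.001]
contact_force: [-0.2, -4.2, -5.1]
width: 0.0181
```

```bash
python3 cr.py 1
```

```text
t 16.1 p [-47.  -98.8] z 48.5 phi -1.148 r 51.5 Ft -4.01 Fr -1.31 Fz -5.1 w 0.0181
clock 16.1 vise mm [-47.  -98.8] z 48.5 yaw-rel deg 1.08 tilt [0.0016 0.0001] F vise [-0.45 -4.2 ] -5.08 w 0.0181 q6 1.24
0.34, -0.63, 0,0,0,0,
```

Call:
servo_tool(
  deltas=[0.22,-0.56,0,0,0,0],
)

```text
clock: 16.2
position: [0.5586, -0.0654, 0.0484]
ee_rot: [0.001, 0.999, 0.04, 0.001]
contact_force: [-1.8, -4.5, -3.8]
width: 0.0179
```

```bash
python3 cr.py 1
```

```text
t 16.2 p [-44.8 -94.8] z 48.4 phi -1.058 r 51.4 Ft -4.87 Fr -0.39 Fz -3.8 w 0.0179
clock 16.2 vise mm [-44.8 -94.8] z 48.4 yaw-rel deg 1.13 tilt [ 0.0012 -0.0027] F vise [-2.05 -4.43] -3.77 w 0.0179 q6 1.25
0.4, -0.6, 0,0,0,0,
```

Call:
servo_tool(
  deltas=[0.28,-0.53,0,0,0,0],
)

```text
clock: 16.3
position: [0.5609, -0.0614, 0.0484]
ee_rot: [0.003, 0.999, 0.04, 0.0]
contact_force: [-2.4, -5.9, -3.4]
width: 0.0179
```

```bash
python3 cr.py 1; python3 - <<'E'
from h import *
shot('scene','s11')
cc=load('s11')[0][185:235,240:310];cv2.imwrite('pics/s11c.png',cv2.cvtColor(cv2.resize(cc,None,fx=10,fy=10,interpolation=cv2.INTER_CUBIC),cv2.COLOR_RGB2BGR))
E
```

```text
t 16.3 p [-42.3 -91. ] z 48.4 phi -0.969 r 51.3 Ft -6.3 Fr -0.96 Fz -3.4 w 0.0179
clock 16.3 vise mm [-42.3 -91. ] z 48.4 yaw-rel deg 1.18 tilt [ 0.0003 -0.0056] F vise [-2.78 -5.74] -3.36 w 0.0179 q6 1.27
0.45, -0.56, 0,0,0,0,
```

View pics/s11c.png

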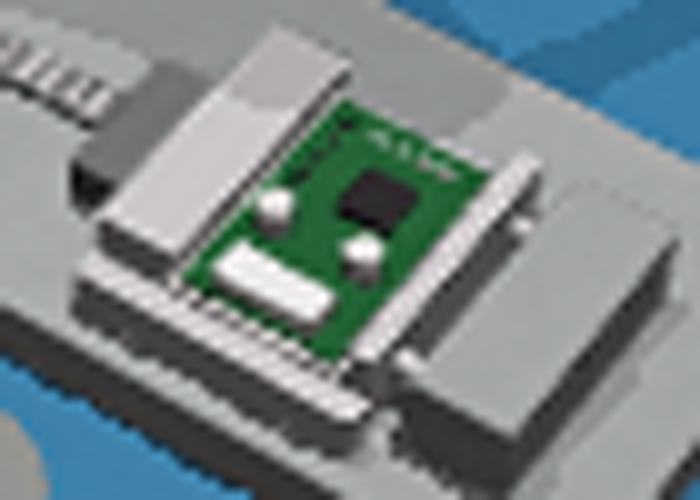

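Call:
servo_tool(
  deltas=[0.33,-0.5,0,0,0,0],
)

```text
clock: 16.45
position: [0.5637, -0.0575, 0.0483]
ee_rot: [0.004, 0.999, 0.041, -0.001]
contact_force: [-3.4, -7.0, -4.1]
width: 0.0178
```

```bash
python3 cr.py 1
```

```text
t 16.45 p [-39.3 -87.2] z 48.3 phi -0.875 r 51.2 Ft -7.67 Fr -1.44 Fz -4.1 w 0.0178
clock 16.45 vise mm [-39.3 -87.2] z 48.3 yaw-rel deg 1.24 tilt [-0.0009 -0.0083] F vise [-3.81 -6.81] -4.08 w 0.0178 q6 1.28
0.5, -0.52, 0,0,0,0,
```

Call:
servo_tool(
  deltas=[0.38,-0.48,0,0,0,0],
)

```text
clock: 16.55
position: [0.5663, -0.0543, 0.0483]
ee_rot: [0.006, 0.999, 0.041, -0.002]
contact_force: [-3.8, -7.2, -2.7]
width: 0.0182
```

```bash
python3 cr.py 1
```

```text
t 16.55 p [-36.4 -84.2] z 48.3 phi -0.794 r 51.1 Ft -7.88 Fr -1.85 Fz -2.7 w 0.0182
clock 16.55 vise mm [-36.4 -84.2] z 48.3 yaw-rel deg 1.3 tilt [-0.003  -0.0116] F vise [-4.21 -6.92] -2.69 w 0.0182 q6 1.29
0.54, -0.47, 0,0,0,0,
```

Call:
servo_tool(
  deltas=[0.43,-0.44,0,0,0,0],
)

```text
clock: 16.65
position: [0.5691, -0.0516, 0.0483]
ee_rot: [0.007, 0.999, 0.042, -0.003]
contact_force: [-4.8, -7.3, -1.0]
width: 0.0176
```

```bash
python3 cr.py 1
```

```text
t 16.65 p [-33.5 -81.6] z 48.3 phi -0.717 r 50.9 Ft -8.52 Fr -1.81 Fz -1.0 w 0.0176
clock 16.65 vise mm [-33.5 -81.6] z 48.3 yaw-rel deg 1.36 tilt [-0.0059 -0.015 ] F vise [-5.23 -6.97] -0.96 w 0.0176 q6 1.3
0.57, -0.43, 0,0,0,0,
```

Call:
servo_tool(
  deltas=[0.35,-0.29,0,0,0,0,0,0,0,0,0,0,0,0,0,0,0,0],
)

```text
clock: 16.95
position: [0.5708, -0.0501, 0.0484]
ee_rot: [0.008, 0.999, 0.042, -0.006]
contact_force: [-2.7, -1.0, -3.4]
width: 0.0182
```

```bash
python3 cr.py 1; python3 - <<'E'
from h import *
shot('scene','s12');shot('top','t12')
cc=load('s12')[0][185:235,240:310];cv2.imwrite('pics/s12c.png',cv2.cvtColor(cv2.resize(cc,None,fx=10,fy=10,interpolation=cv2.INTER_CUBIC),cv2.COLOR_RGB2BGR))
E
```

```text
t 16.95 p [-31.7 -80.3] z 48.4 phi -0.673 r 50.8 Ft -2.73 Fr 1.07 Fz -3.4 w 0.0182
clock 16.95 vise mm [-31.7 -80.3] z 48.4 yaw-rel deg 1.37 tilt [-0.0107 -0.017 ] F vise [-2.8  -0.86] -3.39 w 0.0182 q6 1.3
0.59, -0.4, 0,0,0,0,
```

View pics/s12c.png

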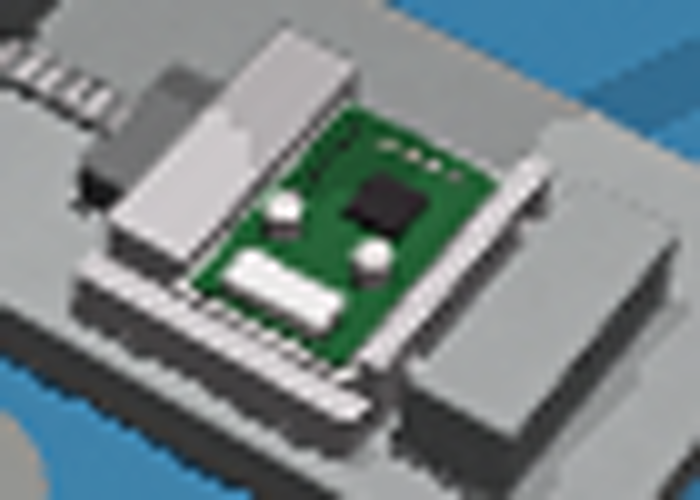

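View pics/t12.png

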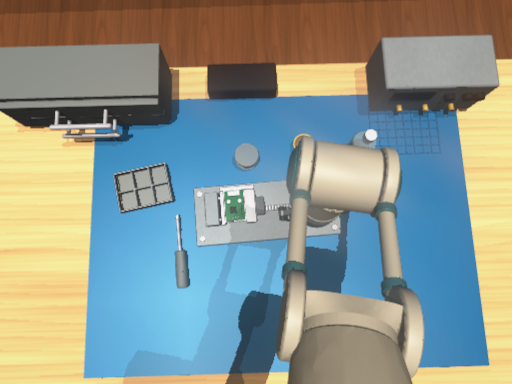

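Call:
servo_tool(
  deltas=[0,0,0,0,0,0,0,0,0,0,0,0,0,0,0,0,0,0,0,0,0,0,0,0,0,0,0,0,0,0],
  jaw=4,
)

```text
clock: 17.55
position: [0.5765, -0.05, 0.0512]
ee_rot: [0.009, 0.999, 0.042, 0.0]
contact_force: [-0.0, -0.7, -0.3]
width: 0.0398
```

```bash
python3 cr.py 1
```

```text
t 17.55 p [-26.  -80.5] z 51.2 phi -0.581 r 47.3 Ft -0.44 Fr -0.56 Fz -0.3 w 0.0398
clock 17.55 vise mm [-26.  -80.5] z 51.2 yaw-rel deg 1.38 tilt [ 0.0014 -0.0176] F vise [-0.06 -0.71] -0.29 w 0.0398 q6 1.3
0.58, -0.32, 0,0,0,0,
```

Call:
servo_tool(
  deltas=[0,0,-2,0,0,0,0,0,-3,0,0,0,0,0,-4,0,0,0,0,0,-4,0,0,0,-3,0,-2,0,0,0,-4,0,0,0,0,0,-3,-2,0,0,0,0,0,0,0,0,0,0,0,0,0,0,0,0],
)

```text
clock: 18.45
position: [0.4743, -0.0356, 0.208]
ee_rot: [0.009, 0.999, 0.042, 0.003]
contact_force: [0.4, -0.5, 0.6]
width: 0.04
```

```bash
python3 - <<'E'
from st import *
stt();shot('wrist','w13');shot('scene','s13');shot('top','t13')
E
```

```text
clock 18.45 vise mm [-127.2  -60. ] z 208.0 yaw-rel deg 1.4 tilt [ 0.0071 -0.0185] F vise [ 0.38 -0.54] 0.62 w 0.04 q6 1.28
```

View pics/w13.png

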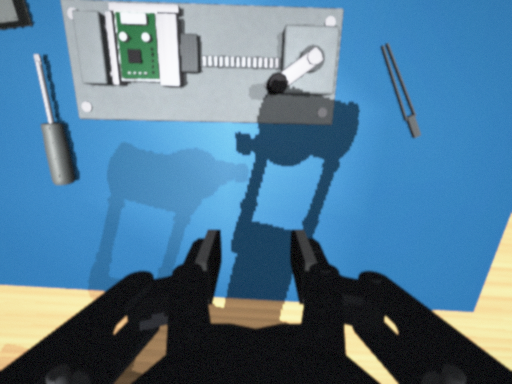

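View pics/s13.png

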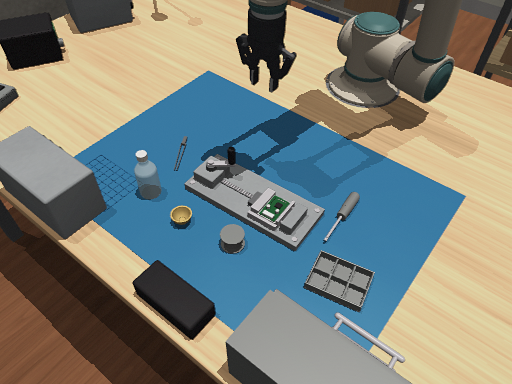

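```bash
python3 - <<'E'
from st import *
im=load('t13')[0]
c=im[165:260,180:355];cv2.imwrite('pics/t13c.png',cv2.cvtColor(cv2.resize(c,None,fx=4.5,fy=4.5,interpolation=cv2.INTER_CUBIC),cv2.COLOR_RGB2BGR))
inv=lambda w:(R.T@(np.array(w)[:2]-T)*1e3).round(1)
print('knob',inv(ray('w13',277,83,.110)))
E
```

```text
knob [-30.9 -79.1]
```

View pics/t13c.png

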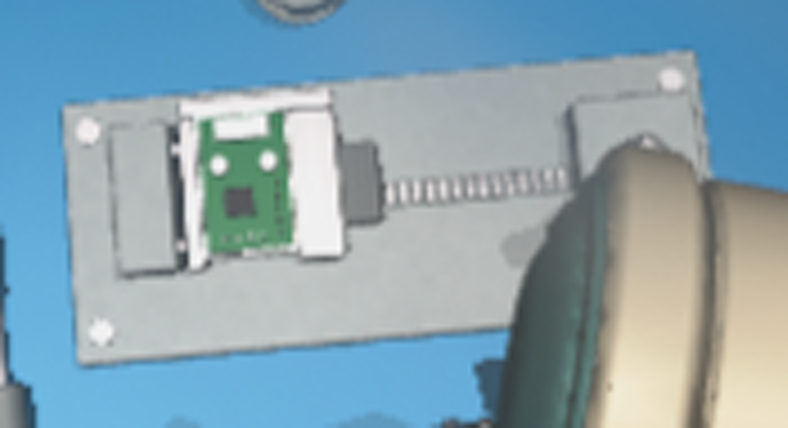

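```bash
python3 -c "
from rig import manip
print(manip.sign_off())"
```

```text
the job is handed in; nothing more can be done
None
```

I slid the board flush against the end stop and cranked the jaw clockwise by its knob, about 5.6 rad. Then I let go, moved the arm clear and handed the job in at about 18.6 s. No verdict was reported.

**Last checks**
- **Board:** flat on the bed, square in the last pictures and against the stop.
- **Grip:** the knob force rose about 3.3 N over the drag at the last reading while turning. I then turned the crank about 0.04 rad further. From the crank angle past contact I estimate about 25 N of grip, but I had no direct reading of the jaw force. The far jaw had visibly yielded.
- **Crank:** the knob stayed at 5.6 rad after I released it.
- **Bystanders:** all looked to be where they started; I did not measure them.
- **Robot:** touching nothing.

**What disagreed:** the fingertips sat about 30 mm above the reported TCP, as two cameras confirmed. Because of this my first push passed over the board without touching it. I redid it with the offset allowed for.

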